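Slide the microtome's blade carriage home and lock its over-centre clamp lever

ROBOT

A 7-joint arm with a two-finger parallel gripper is mounted at the origin on the work surface. World frame = base frame: x ahead of the robot, y to its left, z up, the work surface at z = 0. Lengths are in m, angles in rad, forces in N, time in s.
With the tool pointing down it reaches from about 0.4 to 0.85 m from the base axis. Payload 4.5 kg.
Tool frame: the origin (TCP) lies between the finger pads; the fingertips stand 25 mm ahead of it and the grasp point (between the pads) lies 6 mm ahead of it; z points along the fingers, x is the direction in which the jaws open and shut, and the axes are right-handed (so a half turn about z gives the same grasp; the last joint's range is limited). The gripper opens to 85 mm and grips with 20 to 120 N. Pads are 22 mm wide; open, the fingers measure 114 mm over their backs; the gripper's body (76 mm by 85 mm) begins 54 mm behind the grasp point. The pads swing forward as they close: fully open they stand 13 mm farther back than shut.
Start: joints at [1.228, 0.689, -0.195, 1.565, 0.157, 0.902, -0.215], TCP at [0.23, -0.581, 0.256] pointing down, gripper open.
Joint ranges: [-3.01, 3.01], [-0.46, 2.08], [-1.47, 1.51], [0.13, 2.56], [-1, 4.14], [0.04, 2.09], [-2.66, 2.66]. Speed limits (rad/s): [2.57, 2.57, 3.14, 3.14, 3.14, 3.14, 3.14].

INTERFACE

Orientations are given as a rotation vector (axis times angle).
In Python, from bench import manip gives the robot as it stands.
- The arm moves only by the tool play_rows, never from a script. Its argument "commands" is a list that holds one entry, the list of rows, each a list of 5 numbers: the shift along the tool's x, y, z in mm, then the turn about the tool's z in degrees, then the closure in counts, from 0 (fully open) to 255 (shut). In form: [[[dx, dy, dz, twist, hand], ...]]. A call has 1 to 12 rows; each row is the pose to reach, as a shift and turn from the pose commanded when the call began, along the tool's axes at that moment; what a row does not reach only later rows make up. A row lasts 1/8 s, in which the tool goes at most 62.5 mm and 10.7 degrees, less where a joint would pass 70% of its speed; a pose out of reach is approached as far as the arm can. A call with a gripper value outside its range is refused whole. The fingers move at their own pace and stop on an object; the grip force is fixed at half the most. Time passes only in rows, so rows that repeat a pose let the fingers close. It gives the time, the measured TCP pose, the force and the opening at its end, in the units of the state.
- manip.state(): the state, without advancing time (a new reading comes with each control period).
- manip.grab_frame(name): name is "side" or "top" or "wrist"; returns the picture (420x560x3 uint8, blue, green, red); there is no depth.
- manip.calibration(name): a dict with "vfov" (degrees; the focal length in pixels is half the picture's height over the tangent of half this angle, whatever the lens; pixels are square), "cx", "cy" (the principal point, pixels), "eye" and "orientation" of the camera in the world; the wrist camera has in their place "tool_from_camera" (4x4, takes a point from camera to tool coordinates, whose origin is the TCP and whose axes are the tool frame's). Camera axes: x right, y down, z forward; pixel columns grow to the right and rows downward; lengths in m; the calibration is good to about 2 mm. A picture is of the moment at which its call begins: read the wrist's pose just before it. calibration takes no time and is no camera call.
- manip.hand_in(): hands the job in, once; it reports no verdict.
The state is a dict: "time_s": time; "qpos": joint angles; "joint_velocities": joint speeds; "joint_efforts": joint torques, N m; "tool_pos": TCP position; "orientation": TCP orientation; "wrist_force": force on the tool from outside, world axes, zero at the start; "moment": the same for the moment, N m; "grip_width": opening from 0.0 (shut) to 1.0 (fully open).
Only numpy, scipy, OpenCV 4.12 (cv2) and the standard library are available. Lean on these libraries where they do the work, as an engineer would, in place of code of your own. Each camera call takes 0.05 s, during which the arm holds its last target. There are 200 camera calls.

TASK

Set the microtome's blade holder for cutting: with your fingertips gently push the carriage that bears the blade holder along its rail until it is fully home against its stop at the machine's body, and then push the black clamp lever beside the rail over its dead point, towards the open front of the stage, until it snaps into lock. Nothing needs gripping: push the carriage on its plain front face, keep off the blade holder and the specimen head, and leave the loose things lying about where they are.

Things in the scene. Friction and masses are not known exactly. Their poses are not given: they have to be found in the camera images.
- carriage (a joint): travel in m of the grey carriage (block 90 mm wide, 140 mm long, top 90 mm above the bench) on its rail: 0 = home on its rigid stop, up to 0.06 = drawn out to the open front. Stays where left; slides against about 3 N of friction and light damping. Once the lever is locked the carriage is clamped (over 20 N to shift it), so it must be home first
- carriage_front (a point): middle of the carriage's plain upright front face (90 mm wide, 50 to 90 mm above the bench, this point 72 mm). Site +y points along the rail to home (the push direction), -y to the open front, +x to the lever's side, z up. The carriage's top is bare for 65 mm behind this face, then comes the blade holder. The stage before the face is free, its top 40 mm above the bench
- clamp_lever (a joint): lever angle in rad: 0 = fully open, leaning 10 degrees from upright towards the housing; grows as it swings over and down to the open front; dead point 1.2; locked on its stop at 1.55, 11 degrees above level. It starts at 0. Springy: let go before 1.2 it swings back, beyond it snaps to 1.55 and stays. Resistance up to 0.65 N m at 0.8 rad (9 N at 72 mm from the pivot), none at 1.2
- lever_pivot (a point): on the lever's pivot axis, mid-width of the lever, 45 mm above the bench, fixed to the stage. Axes as carriage_front: x is the pivot axis, the lever swings in the y-z plane from +z (leaning to +y) down to -y. It stands 82 mm beside the carriage's flank; between them, 13 mm from the lever's middle, is the face of a bearing block 62 mm high
- lever_tip (a point): outer end of the lever's handle, 95 mm from the pivot (point z points outwards along the lever). Handle: black, round, 15 mm thick at 30 mm from the pivot growing to 21 mm at 82 mm, then rounded off; thin steel shank below. About 139 mm above the bench when open, 63 mm when locked
- microtome: rotary microtome, fixed. Origin on the bench under its stage, axes as carriage_front. Stage: steel, x -90 to +90 mm, y -170 to +160, top 40 mm up. Waste tray round it: x -188 to +188, front wall at y -237, walls 32 mm high. Housing: white, x -150 to +150, y +170 to +470, 290 mm tall, handwheel on its +x side. A stop block stands on the rail at y +67
- blade_holder: blade holder with blade and folded-up red finger guard, fixed on the rear half of the carriage (100 mm wide, about 70 mm long, rising 72 mm above the carriage's top, to 165 mm above the bench); origin at the middle of its foot, on the carriage's top. Not to be touched
- specimen_head: grey specimen head with cassette clamp and wax block, standing out of the housing over the rail's inner end (66 mm wide, from 137 to 250 mm above the bench, its front 100 mm before the housing); this origin is the microtome's origin. Not to be touched
- cassette_stage: embedded tissue cassette, 40 x 28 x 16 mm, lying on the stage on the side of the rail away from the lever; leave alone (origin at the middle of its underside)
- cassette_tray: embedded tissue cassette, 40 x 28 x 16 mm, lying in the waste tray near the lever; leave alone (origin at the middle of its underside)
- cassette_bench: embedded tissue cassette, 40 x 28 x 16 mm, on the bench in front of the tray; leave alone (origin at the middle of its underside)
- forceps: steel forceps, 112 mm long, 7 mm high, lying on the stage between the rail and the lever; leave alone (origin at the middle of its underside)
- blade_box: flat grey blade dispenser, 74 x 31 x 13 mm, on the bench; leave alone (origin at the middle of its underside)
- brush: thin brush with wooden handle, 160 mm long, 7 mm thick, on the bench; leave alone (origin at the middle of its underside)
- wash_bottle: white plastic bottle, 60 mm across, 150 mm tall, standing on the bench; leave alone (origin at the middle of its underside)
- slide_box: grey slide box, 100 x 84 x 30 mm, on the bench; leave alone (origin at the middle of its underside)

How it is judged:
By the outcome, as a careful person would: the job done as asked, in the order asked, and still so for the second after the job is handed in, with the robot touching nothing.
It also fails if it takes over 45 s, if anything falls off the work surface, if the arm or the gripper's body presses on something with over 40 N, if the wrist force passes 120 N, or if a joint passes its speed limit or range.

## Working session

There is one attempt and no reset: what is moved stays moved. The work goes in short steps, Python scripts to look and compute and a tool call to move; the robot and the scene stay as the last step left them, time stands still between calls to the robot, and variables do not carry over. Pictures are saved under pics/ and viewed, about 8 in all and at most 12, crops included, and the job is handed in when it is done.

Besides the shell and the picture viewer there is one more tool, called after "Call:" as a command line: name --argument value ..., lists and objects as JSON in quotes. play_rows: Moves the arm, as the interface text tells. Its arguments: {"type":"object","properties":{"commands":{"type":"array","items":{"type":"array","items":{"type":"array","items":{"type":"number"}}}}},"required":["commands"]}

```bash
mkdir -p pics; python3 - <<'E'
from bench import manip
import cv2
s=manip.state();print(s)
for n in("side","top","wrist"):
    print(n,manip.calibration(n))
    cv2.imwrite(f"pics/{n}0.png",manip.grab_frame(n))
E
```

```text
{'time_s': 0.0, 'qpos': array([ 1.22779295,  0.69002305, -0.1945382 ,  1.56636279,  0.15730189,
        0.9024899 , -0.21506976]), 'joint_velocities': array([ 0.00132759,  0.0012495 ,  0.0005502 ,  0.0002741 , -0.00024562,
        0.00093952,  0.00068522]), 'joint_efforts': array([-4.80871477e-04, -5.39601660e+01, -1.26658402e+00, -1.58538973e+01,
        9.08266869e-03,  9.52550123e-03,  8.09280664e-06]), 'tool_pos': array([ 0.22971068, -0.58059605,  0.25545524]), 'orientation': array([-2.59750914e+00,  1.76536206e+00,  2.55372672e-03]), 'wrist_force': array([ 0.26465188,  1.00901544, -0.55111561]), 'moment': array([-0.00045425,  0.02686322, -0.0309505 ]), 'grip_width': 1.0010669370473768}
side {'vfov': 52.19696513491788, 'cx': 274.5418185341732, 'cy': 210.4524259670822, 'eye': array([-0.00549102,  0.45799904,  1.03373963]), 'orientation': array([-0.90818065,  2.57660559, -0.94519159])}
top {'vfov': 56.17996009505248, 'cx': 283.9090114919423, 'cy': 208.54163242377416, 'eye': array([ 0.45993065, -0.16400114,  0.98302165]), 'orientation': array([-2.17057025,  2.19618747, -0.09646859])}
wrist {'vfov': 65.80816924998929, 'cx': 281.3169998332519, 'cy': 209.57163402287455, 'tool_from_camera': array([[ 9.99999360e-01,  1.05038813e-03, -4.19999640e-04,
         3.87748881e-04],
       [-8.98337918e-04,  9.63001347e-01,  2.69495081e-01,
        -6.96454493e-02],
       [ 6.87534653e-04, -2.69494532e-01,  9.63001674e-01,
        -1.17433127e-01],
       [ 0.00000000e+00,  0.00000000e+00,  0.00000000e+00,
         1.00000000e+00]])}
```

View pics/top0.png

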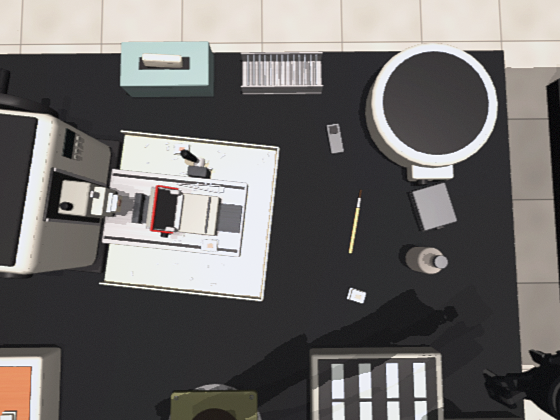

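View pics/side0.png

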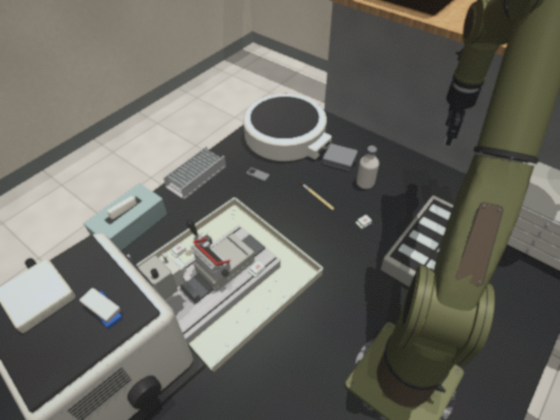

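The top view shows the microtome at left: home is image left (world +y), and the lever side is image up (world +x). The lever is at about (190,157), the carriage front at about (218,215), and the tray's right wall at (278,150)–(264,300). I'll enlarge it.

```bash
cat > h.py <<'E'
from bench import manip
import numpy as np, cv2
from scipy.spatial.transform import Rotation as R
def cam(n,s=None):
    c=manip.calibration(n); f=210/np.tan(np.radians(c['vfov']/2))
    if n=='wrist':
        T=c['tool_from_camera']; Q=R.from_rotvec(s['orientation']).as_matrix()
        return f,c['cx'],c['cy'],s['tool_pos']+Q@T[:3,3],Q@T[:3,:3]
    return f,c['cx'],c['cy'],np.array(c['eye']),R.from_rotvec(c['orientation']).as_matrix()
def ray(C,u,v):
    f,cx,cy,e,M=C; return e,M@np.array([(u-cx)/f,(v-cy)/f,1])
def atz(C,u,v,z):
    e,d=ray(C,u,v); return e+d*(z-e[2])/d[2]
def proj(C,p):
    f,cx,cy,e,M=C; q=M.T@(np.asarray(p)-e); return cx+f*q[0]/q[2],cy+f*q[1]/q[2]
def crop(n,img,u0,v0,u1,v1,k):
    cv2.imwrite(n,cv2.resize(img[v0:v1,u0:u1],None,fx=k,fy=k,interpolation=cv2.INTER_CUBIC))
E
python3 - <<'E'
from h import *
t=cv2.imread('pics/top0.png'); crop('pics/topc.png',t,95,120,285,310,4) if 0 else crop('pics/topc.png',t,95,125,290,270,4)
C=cam('top')
for u,v,z in[(278,148,.032),(264,300,.032),(121,132,.032),(100,284,.032),(218,215,.09),(190,157,.1)]: print(u,v,atz(C,u,v,z).round(4))
E
```

```text
278 148 [ 0.6865 -0.1586  0.032 ]
264 300 [ 0.3194 -0.1213  0.032 ]
121 132 [0.7305 0.2267 0.032 ]
100 284 [0.362  0.2686 0.032 ]
218 215 [ 0.5195 -0.021   0.09  ]
190 157 [0.6516 0.0412 0.1   ]
```

View pics/topc.png

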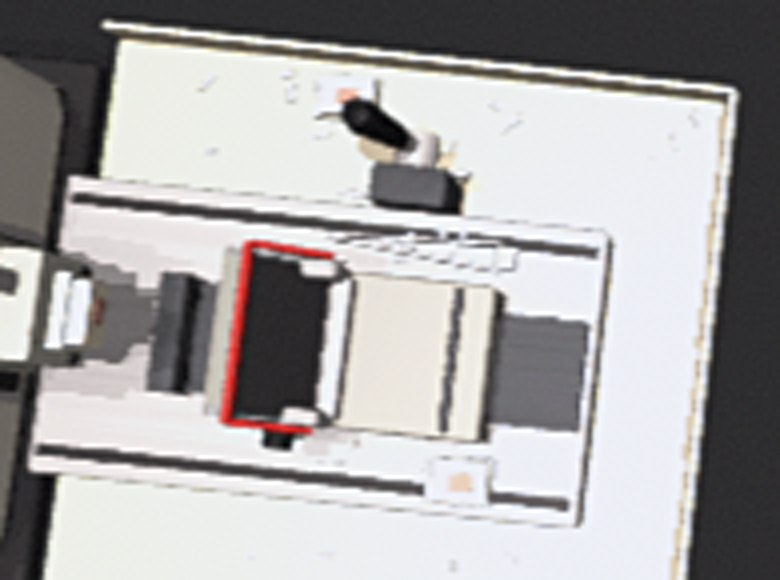

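```bash
cat >> h.py <<'E'
ang=None
def fit(P,Q): # P local -> Q world 2D
    P=np.array(P);Q=np.array(Q);p=P-P.mean(0);q=Q-Q.mean(0)
    a=np.arctan2((p[:,0]*q[:,1]-p[:,1]*q[:,0]).sum(),(p*q).sum()); M=np.array([[np.cos(a),-np.sin(a)],[np.sin(a),np.cos(a)]])
    t=Q.mean(0)-M@P.mean(0); return a,M,t,(Q-(P@M.T+t))
E
python3 - <<'E'
from h import *
C=cam('top'); g=lambda u,v,z:atz(C,95+u/4,125+v/4,z)[:2]
P=[(.188,-.237),(-.188,-.237),(.09,-.17),(-.09,-.17),(.09,.16),(-.09,.16)]
Q=[atz(C,278.5,147.5,.032)[:2],atz(C,264,300,.032)[:2],g(608,238,.04),g(578,525,.04),g(70,178,.04),g(30,470,.04)]
a,M,t,r=fit(P,Q); print(np.degrees(a),t,(r*1000).round(1))
L=lambda p:(M.T@(p-t)*1000).round(1)
for n,u,v,z in[('strip top R',500,288,.09),('strip bot R',488,440,.09),('strip R z50',494,364,.05),('line top',462,288,.09),('line bot',443,435,.09),('stop',205,335,.09),('stopL',165,330,.09),('holder white',335,350,.09),('lever base',425,150,.045),('lever tip',360,112,.139),('block',460,190,.062),('blockL',372,185,.062),('block top',420,165,.062),('block bot',415,207,.062)]: print(n,L(g(u,v,z)))
print(len(P)); np.savez('m.npz',M=M,t=t,a=a)
E
```

```text
-6.382485334373221 [0.52970415 0.09437394] [[-2.4  2.2]
 [ 2.9 -1.1]
 [-4.4  1.8]
 [ 2.5  0.4]
 [-1.  -1.5]
 [ 2.4 -1.8]]
strip top R [  44.  -115.7]
strip bot R [ -42.6 -118.6]
strip R z50 [   2.4 -110.6]
line top [ 41.8 -94.1]
line bot [-42.3 -93. ]
stop [ 0.6 47.8]
stopL [ 1.2 70.8]
holder white [ -0.5 -26.5]
lever base [126.9 -53.8]
lever tip [127.3 -37.4]
block [102.2 -81. ]
blockL [ 99.9 -29. ]
block top [114.6 -55.7]
block bot [ 89.4 -55.7]
6
```

```bash
cat >> h.py <<'E'
try:
    _m=np.load('m.npz'); M=_m['M']; t=_m['t']
except Exception: pass
def W(x,y,z): # site mm -> world m
    return np.r_[M@(np.array([x,y])/1000)+t, z/1000]
def Lc(p): return np.r_[M.T@(p[:2]-t), p[2]]*1000
def where():
    s=manip.state(); Q=R.from_rotvec(s['orientation']).as_matrix()
    print('t',round(s['time_s'],2),'tcp site mm',Lc(s['tool_pos']).round(1),'F site',np.r_[M.T@s['wrist_force'][:2],s['wrist_force'][2]].round(1),'w',round(s['grip_width'],2))
    X=M@np.array([0,-1]); d=np.degrees(np.arctan2(X[1],X[0])-np.arctan2(Q[1,0],Q[0,0]))
    print('twist needed (tool)',round(-d,1),'tilt z',Q[:,2].round(3)); return s,Q
def to(x,y,z):
    s,Q=where(); print('shift',(Q.T@(W(x,y,z)-s['tool_pos'])*1000).round(1))
E
python3 -c "
from h import *
to(0,-165,256)"
```

```text
t 0.15 tcp site mm [-223.  -704.3  255.7] F site [0.3 0.  0.2] w 1.0
twist needed (tool) 28.0 tilt z [-0.001  0.001 -1.   ]
shift [-3.717e+02 -4.500e+02  1.000e-01]
```

Call:
play_rows --commands '[[[-34, -41, 0, 3, 255], [-70, -85, 0, 6, 255], [-107, -129, 0, 9, 255], [-143, -174, 0, 12, 255], [-180, -218, 0, 15, 255], [-216, -262, 0, 18, 255], [-253, -306, 0, 21, 255], [-290, -350, 0, 24, 255], [-326, -395, 0, 27, 255], [-360, -435, 0, 28, 255], [-372, -450, 0, 28, 255], [-372, -450, 0, 28, 255]]]'

```text
time_s: 1.65
tool_pos: [0.5117, -0.0688, 0.2561]
orientation: [2.097, -2.339, -0.0]
wrist_force: [0.3, -0.3, -0.6]
grip_width: 0.001
```

```bash
python3 - <<'E'
from h import *
to(0,-165,130)
s=manip.state(); im=manip.grab_frame('wrist'); cv2.imwrite('pics/w1.png',im)
C=cam('wrist',s)
for p in[(45,-115,90),(-45,-115,90),(127,-54,45),(127,-37.5,138)]: print(p,np.round(proj(C,W(*p))))
E
```

```text
t 1.65 tcp site mm [   0.3 -164.2  256.1] F site [ 0.3 -0.2 -0.6] w 0.0
twist needed (tool) 0.1 tilt z [-0. -0. -1.]
shift [  0.8   0.3 126.1]
(45, -115, 90) [225. 148.]
(-45, -115, 90) [229. 246.]
(127, -54, 45) [163.  54.]
(127, -37.5, 138) [88. 27.]
```

View pics/w1.png

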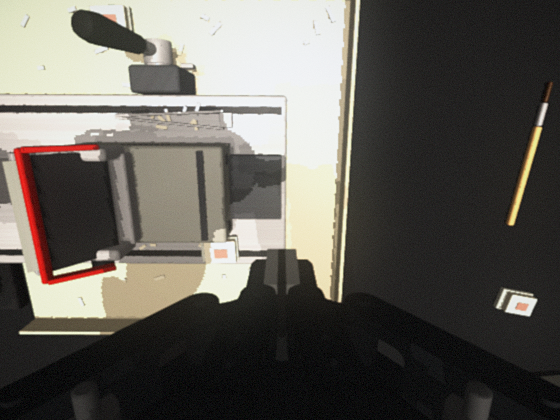

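The front face shows at u≈228, v 148–243, which matches my estimate of y=-115. The lever is at (80,22)–(155,52) as predicted. I'm descending in front of the face.

Call:
play_rows --commands '[[[0, 0, 50, 0, 255], [0, 0, 100, 0, 255], [0, 0, 140, 0, 255], [0, 0, 165, 0, 255], [0, 0, 172, 0, 255], [0, 0, 172, 0, 255]]]'

```text
time_s: 2.45
tool_pos: [0.5112, -0.0713, 0.0846]
orientation: [2.091, -2.344, 0.001]
wrist_force: [0.6, 0.2, 1.1]
grip_width: -0.001
```

```bash
python3 - <<'E'
from h import *
where()
im=manip.grab_frame('side'); crop('pics/s2.png',im,130,190,330,340,4)
E
```

```text
t 2.45 tcp site mm [   0.  -166.7   84.6] F site [0.5 0.3 1.1] w -0.0
twist needed (tool) -0.2 tilt z [-0.    -0.001 -1.   ]
```

View pics/s2.png

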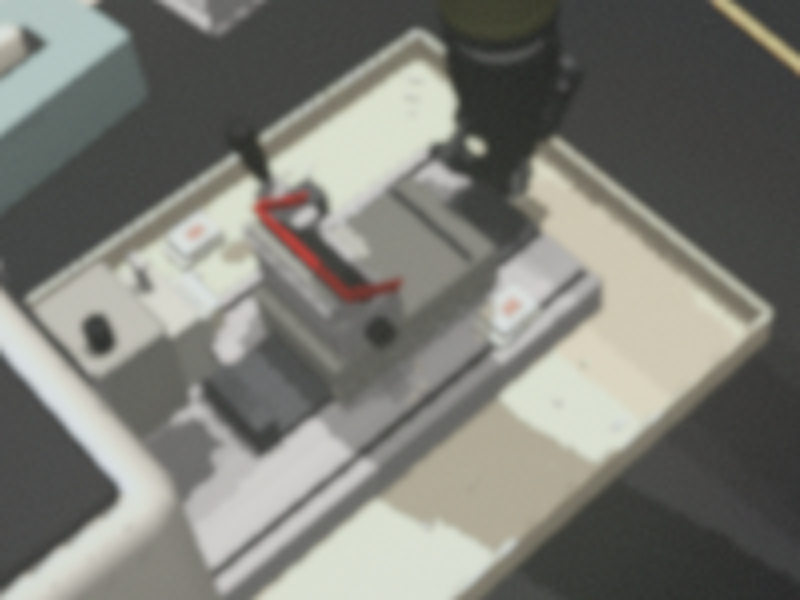

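The fingers stand before the front face, clear of everything. I'm pushing slowly.

Call:
play_rows --commands '[[[-12, 0, 0, 0, 255], [-24, 0, 0, 0, 255], [-30, 0, 0, 0, 255], [-33, 0, 0, 0, 255], [-36, 0, 0, 0, 255], [-39, 0, 0, 0, 255], [-42, 0, 0, 0, 255], [-45, 0, 0, 0, 255], [-48, 0, 0, 0, 255]]]'

```text
time_s: 3.62
tool_pos: [0.5168, -0.0224, 0.0843]
orientation: [2.092, -2.343, 0.001]
wrist_force: [0.5, -3.3, 0.8]
grip_width: -0.002
```

```bash
python3 -c "
from h import *
where()"
```

```text
t 3.62 tcp site mm [   0.2 -117.5   84.3] F site [ 0.9 -3.2  0.8] w -0.0
twist needed (tool) -0.1 tilt z [-0.    -0.001 -1.   ]
```

Call:
play_rows --commands '[[[-3, 0, 0, 0, 255], [-6, 0, 0, 0, 255], [-9, 0, 0, 0, 255], [-12, 0, 0, 0, 255], [-13, 0, 0, 0, 255]]]'

```text
time_s: 4.25
tool_pos: [0.5185, -0.0086, 0.0843]
orientation: [-2.094, 2.341, 0.0]
wrist_force: [1.1, -2.1, -0.6]
grip_width: -0.006
```

Call:
play_rows --commands '[[[-2, 0, 0, 0, 255], [-4, 0, 0, 0, 255], [-6, 0, 0, 0, 255], [-8, 0, 0, 0, 255]]]'

```text
time_s: 4.75
tool_pos: [0.5193, -0.001, 0.0843]
orientation: [-2.094, 2.342, -0.0]
wrist_force: [1.1, -3.8, -1.4]
grip_width: 0.002
```

Call:
play_rows --commands '[[[-2, 0, 0, 0, 255], [-4, 0, 0, 0, 255], [-6, 0, 0, 0, 255]]]'

```text
time_s: 5.12
tool_pos: [0.52, 0.005, 0.0843]
orientation: [-2.094, 2.342, -0.0]
wrist_force: [0.1, -4.0, -0.8]
grip_width: 0.002
```

Call:
play_rows --commands '[[[-2, 0, 0, 0, 255], [-4, 0, 0, 0, 255], [-5, 0, 0, 0, 255]]]'

```text
time_s: 5.5
tool_pos: [0.5202, 0.0075, 0.0843]
orientation: [2.09, -2.343, 0.003]
wrist_force: [1.1, -9.0, -0.4]
grip_width: -0.002
```

Call:
play_rows --commands '[[[-1, 0, 0, 0, 255], [-2, 0, 0, 0, 255], [-2, 0, 0, 0, 255]]]'

```text
time_s: 5.88
tool_pos: [0.5202, 0.0075, 0.0843]
orientation: [2.086, -2.344, 0.005]
wrist_force: [0.7, -11.5, -0.5]
grip_width: -0.003
```

```bash
python3 -c "
from h import *
where()"
```

```text
t 5.88 tcp site mm [  0.2 -87.4  84.3] F site [  2.  -11.3  -0.5] w -0.0
twist needed (tool) -0.3 tilt z [-0.001 -0.005 -1.   ]
```

Home: the TCP stopped dead while force rose 4→11 N, with the front at y≈-73 (= 67-140, as the stop geometry says). Next I back off, rise and go behind the lever.

Call:
play_rows --commands '[[[10, 0, 0, 0, 255], [32, 0, 0, 0, 255], [32, 0, -40, 0, 255], [32, 0, -95, 0, 255], [32, 0, -145, 0, 255], [32, -30, -160, 0, 255], [32, -80, -160, 0, 255], [25, -125, -160, 0, 255], [-25, -130, -160, 0, 255], [-65, -130, -160, 0, 255], [-83, -130, -160, 0, 255], [-83, -130, -160, 0, 255]]]'

```text
time_s: 7.38
tool_pos: [0.6587, 0.0813, 0.2441]
orientation: [2.097, -2.339, -0.001]
wrist_force: [1.1, -1.6, -0.3]
grip_width: -0.002
```

```bash
python3 - <<'E'
from h import *
to(129,-5,140)
s=manip.state(); im=manip.grab_frame('wrist'); cv2.imwrite('pics/w3.png',im)
C=cam('wrist',s)
for p in[(127,-54,45),(127,-37.5,138),(45,-73,90),(-45,-73,90)]: print(p,np.round(proj(C,W(*p))))
cv2.imwrite('pics/top3.png',manip.grab_frame('top'))
E
```

```text
t 7.38 tcp site mm [129.6   1.4 244.1] F site [ 1.3 -1.5 -0.3] w -0.0
twist needed (tool) 0.1 tilt z [-0.001  0.001 -1.   ]
shift [  6.4   0.6 104.1]
(127, -54, 45) [337. 194.]
(127, -37.5, 138) [336. 223.]
(45, -73, 90) [361. 290.]
(-45, -73, 90) [355. 370.]
```

View pics/w3.png

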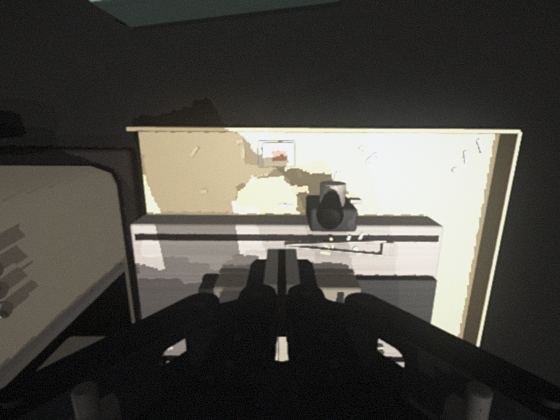

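The lever's tip is at (331,215) and its pivot at (333,190), which puts it at x≈131, y(tip)≈-34. That is 4 mm off my earlier estimate, so I correct for it and descend behind it.

Call:
play_rows --commands '[[[0, -2, 40, 0, 255], [0, -2, 80, 0, 255], [0, -2, 105, 0, 255], [0, -2, 111, 0, 255], [6, -2, 111, 0, 255], [12, -2, 111, 0, 255], [16, -2, 111, 0, 255], [19, -2, 111, 0, 255], [22, -2, 111, 0, 255], [25, -2, 111, 0, 255], [28, -2, 111, 0, 255], [28, -2, 111, 0, 255]]]'

```text
time_s: 8.98
tool_pos: [0.6581, 0.0515, 0.1333]
orientation: [-2.093, 2.342, -0.0]
wrist_force: [0.6, 1.7, 1.4]
grip_width: -0.0
```

```bash
python3 - <<'E'
from h import *
where()
cv2.imwrite('pics/s4.png',0*manip.grab_frame('wrist'))
s=manip.state(); a=manip.grab_frame('wrist'); b=manip.grab_frame('side')
a=cv2.resize(a[140:350,180:460],None,fx=1.4,fy=1.4); b=cv2.resize(b[200:275,140:240],None,fx=3.92,fy=3.92,interpolation=cv2.INTER_CUBIC)
cv2.imwrite('pics/s4.png',np.hstack([a,b]))
E
```

```text
t 8.97 tcp site mm [132.4 -28.3 133.3] F site [0.4 1.8 1.4] w -0.0
twist needed (tool) -0.0 tilt z [ 0. -0. -1.]
```

View pics/s4.png

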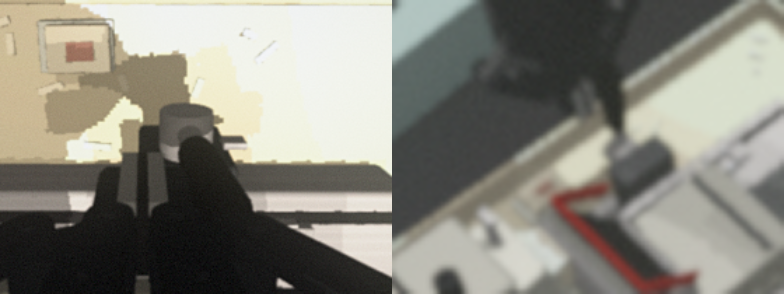

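The wrist view shows the finger column (125–165) just beside the handle (left edge ~180), in light or no contact. I'm continuing along the lever's arc.

Call:
play_rows --commands '[[[4, 0, 0, 0, 255], [8, 0, -1, 0, 255], [12, 0, -2, 0, 255], [16, 0, -3, 0, 255], [20, 0, -3, 0, 255]]]'

```text
time_s: 9.75
tool_pos: [0.655, 0.0326, 0.1358]
orientation: [2.094, -2.341, -0.003]
wrist_force: [0.5, 6.1, -2.0]
grip_width: -0.003
```

```bash
python3 -c "
from h import *
where()"
```

```text
t 9.75 tcp site mm [131.4 -47.4 135.8] F site [-0.2  6.1 -2. ] w -0.0
twist needed (tool) -0.0 tilt z [-0.002  0.001 -1.   ]
```

Call:
play_rows --commands '[[[5, 0, 0, 0, 255], [10, 0, 0, 0, 255], [15, 0, 1, 0, 255], [19, 0, 3, 0, 255], [23, 0, 5, 0, 255], [27, 0, 7, 0, 255], [31, 0, 10, 0, 255]]]'

```text
time_s: 10.62
tool_pos: [0.6515, 0.0014, 0.1265]
orientation: [2.094, -2.341, -0.003]
wrist_force: [-1.3, 4.3, 3.7]
grip_width: -0.002
```

```bash
python3 - <<'E'
from h import *
where()
b=manip.grab_frame('side'); a=manip.grab_frame('wrist')
a=cv2.resize(a[140:350,180:460],None,fx=1.4,fy=1.4); b=cv2.resize(b[190:265,150:250],None,fx=3.92,fy=3.92,interpolation=cv2.INTER_CUBIC)
cv2.imwrite('pics/s5.png',np.hstack([a,b]))
E
```

```text
t 10.62 tcp site mm [131.4 -78.8 126.5] F site [-1.8  4.1  3.7] w -0.0
twist needed (tool) -0.0 tilt z [-0.002  0.001 -1.   ]
```

View pics/s5.png

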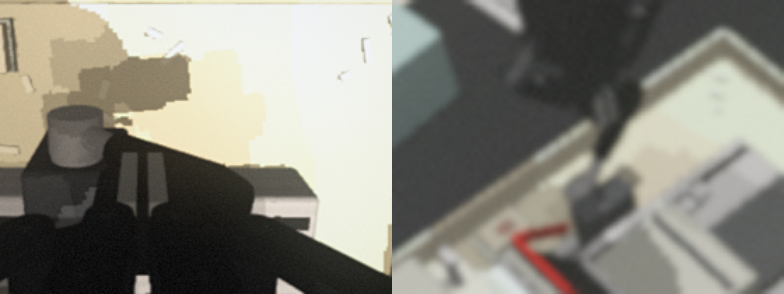

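The handle is now leaning under the fingertip, and the contact force direction (4.1 in y, 3.7 in z) agrees with about 45°. I carry on past the dead point.

Call:
play_rows --commands '[[[3, 0, 3, 0, 255], [6, 0, 5, 0, 255], [9, 0, 8, 0, 255], [12, 0, 11, 0, 255], [14, 0, 14, 0, 255], [16, 0, 17, 0, 255], [18, 0, 20, 0, 255], [19, 0, 22, 0, 255], [19, 0, 22, 0, 255]]]'

```text
time_s: 11.85
tool_pos: [0.6501, -0.018, 0.1041]
orientation: [2.093, -2.342, -0.0]
wrist_force: [-0.0, -0.0, 0.4]
grip_width: -0.001
```

```bash
python3 -c "
from h import *
where()"
```

```text
t 11.85 tcp site mm [132.2 -98.3 104.1] F site [-0.  -0.   0.4] w -0.0
twist needed (tool) -0.0 tilt z [-0. -0. -1.]
```

Force has dropped to zero, which fits a snap into lock. I rise straight up and look.

Call:
play_rows --commands '[[[0, 0, -30, 0, 255], [0, 0, -80, 0, 255], [0, 0, -130, 0, 255], [40, 0, -160, 0, 255], [90, 0, -160, 0, 255], [140, 0, -160, 0, 255], [185, 0, -160, 0, 255], [200, 0, -160, 0, 255], [200, 0, -160, 0, 255]]]'

```text
time_s: 12.98
tool_pos: [0.6276, -0.2172, 0.2643]
orientation: [-2.092, 2.344, 0.0]
wrist_force: [0.3, 1.0, -1.1]
grip_width: -0.005
```

```bash
python3 - <<'E'
from h import *
where()
a=manip.grab_frame('top');b=manip.grab_frame('side')
cv2.imwrite('pics/f.png',np.hstack([cv2.resize(a[125:265,100:290],(400,295),interpolation=cv2.INTER_CUBIC),cv2.resize(b[190:338,130:330],(400,295),interpolation=cv2.INTER_CUBIC)]))
C=cam('top')
f=lambda p:((np.array(proj(C,W(*p)))-[100,125])*2.107).round()
print('lock tip',f((130,-144,63)),'open tip',f((130,-35,139)),'front home',f((0,-73,90)))
E
```

```text
t 12.97 tcp site mm [ 132.  -298.8  264.3] F site [ 0.2  1.1 -1.1] w -0.0
twist needed (tool) -0.1 tilt z [ 0.  0. -1.]
lock tip [290.  81.] open tip [177.  56.] front home [209. 188.]
```

View pics/f.png

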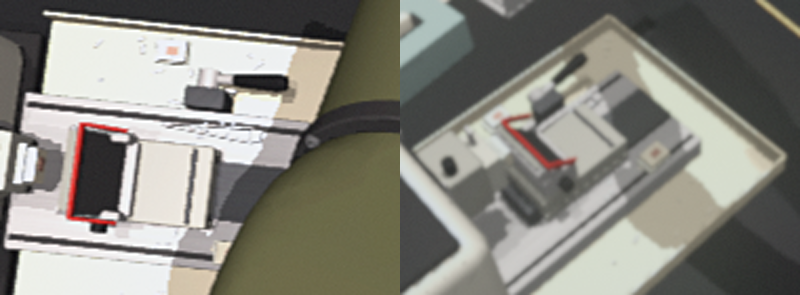

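The lever lies locked: its tip is at (288,83) against a predicted (290,81). The carriage stands against the stop, its front edge at 215 against about 209 plus the visible face. The cassettes and forceps haven't moved, and the robot is clear, so I'm handing in.

```bash
python3 -c "
from bench import manip
print(manip.hand_in())"
```

```text
the job is handed in; nothing more can be done
None
```

The carriage is home against its stop and the clamp lever is locked, done in that order. I handed in after about 13 s of robot time.

- **Carriage:** I pushed it on its plain front face with closed fingertips. It slid at 3–4 N, then stopped dead while the force rose to about 11 N. The front face was then at y ≈ -73 mm, which is where the stop (+67 mm) and the 140 mm length put it.
- **Lever:** I pushed it over along its arc with about 6 N at most among the readings I took. The force then fell to zero past the dead point. In the last top picture its tip is within 2–3 mm of where the locked position should be.
- **Surroundings:** In the last pictures, the part around the microtome shows the cassettes on the stage and in the tray and the forceps still in place. I did not look again at the bench items. The gripper was clear when I handed in.

Two small mismatches showed up. The lever stood about 4 mm from my first estimate, which I corrected before pushing it. In the last picture the carriage's front edge read about 6 px (some 6 mm) further out than the predicted home line. Most of that is the front face being visible from above, so I relied on the hard stop felt in the force.

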